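Open the glass-waste box and dispose of a chipped beaker

ROBOT

A 6-joint arm with a two-finger parallel gripper is mounted at the origin on a cart in front of the work surface, level with it; the furniture and walls round the work are solid. World frame = base frame: x ahead of the robot, y to its left, z up, the work surface at z = 0. Lengths are in m, angles in degrees, forces in N, time in s.
With the tool pointing down it reaches from about 0.35 to 0.875 m from the base axis. Payload 4.2 kg.
Tool frame: the origin (TCP) lies on the centre line of the jaws, within the pads' length; the fingertips stand tip_reach ahead of it and the grasp point (between the pads) is the TCP (tip_reach is the distance from the TCP to the fingertips, in m); z points along the fingers, y is the line along which they close (so a half turn about z gives the same grasp; the last joint's range is limited). The gripper opens to 87 mm and grips with 3 to 60 N. Pads are 19 mm wide; open, the fingers measure 117 mm over their backs; the gripper's body (75 mm by 190 mm) begins 51 mm behind the grasp point.
Start: joints at [79.962, 22.042, 0.453, 0, -68.411, -14.817], TCP at [0.263, 0.567, 0.242] pointing down, gripper open.
Joint ranges: [-179.83, 179.83], [-69.29, 118.12], [-61.27, 80.66], [-181.25, 117.63], [-171.15, -9.14], [-177.46, 177.46]. Speed limits (degrees/s): [159.86, 159.86, 180, 180, 180, 180].

INTERFACE

Orientations are given as a 3x3 rotation matrix whose columns are the frame's x, y, z axes.
In Python, from station import sense, capture, finish_job, tip_reach gives the robot as it stands.
- The arm moves only by the tool arm_command, never from a script. Its argument "deltas" is a list of rows, each a list of 7 numbers: the turn, a rotation vector about the tool's x, y, z in rad, then the shift along the tool's x, y, z in cm, then the closure, from -1 (fully open) to 1 (shut), so that 0 is half open. In form: [[rx, ry, rz, dx, dy, dz, hand], ...]. A call has 1 to 8 rows; each row is the pose to reach, as a shift and turn from the pose commanded when the call began, along the tool's axes at that moment; what a row does not reach only later rows make up. A row lasts 1/12 s, in which the tool goes at most 41.7 mm and 7.16 degrees, less where a joint would pass 70% of its speed; a pose out of reach is approached as far as the arm can. A call with a gripper value outside its range is refused whole. The fingers move at their own pace and stop on an object; the grip force is fixed at half the most. Time passes only in rows, so rows that repeat a pose let the fingers close. It gives the time, the measured TCP pose, the force, the opening and the grip force at its end, in the units of the state.
- sense(): the state, without advancing time (a new reading comes with each control period).
- capture(name): name is "side" or "top" or "wrist"; returns a dict with "pixels" (420x560x3 uint8, blue, green, red), "fovy" (degrees; the focal length in pixels is half the picture's height over the tangent of half this angle, whatever the lens; pixels are square), "cx", "cy" (the principal point, pixels), "rvec" (rotation vector, rad) and "tvec" (3), from world to camera coordinates, as OpenCV has them. Camera axes: x right, y down, z forward; pixel columns grow to the right and rows downward; lengths in m; the calibration is good to about 2 mm. A picture is of the moment at which its call begins. There is no depth.
- finish_job(): hands the job in; it is judged then, once.
The state is a dict: "time_s": time; "joints": joint angles; "joint_velocities": joint speeds; "effort": joint torques, N m; "tcp_pos": TCP position; "ee_rot": TCP orientation; "wrist_force": force on the tool from outside, world axes, zero at the start; "moment": the same for the moment, N m; "gripper_width": opening from 0.0 (shut) to 1.0 (fully open); "gripper_force": force on a finger pad.
Only numpy, scipy, OpenCV 4.12 (cv2) and the standard library are available. Lean on these libraries where they do the work, as an engineer would, in place of code of your own. Each camera call takes 0.05 s, during which the arm holds its last target. There are 200 camera calls.

TASK

Open the glass-waste box for the class to clear up: pull its spring plunger knob up out of the hole, slide the cover all the way along its rails and let the plunger drop home into the second hole, so that the cover is locked open. Then put the small chipped beaker in the box through the opening and leave it there. Leave the rubber bung and the matchbox beside it where they are.

Things in the scene. Friction and masses are not known exactly. Their poses are not given: they have to be found in the camera images.
- glass_box: Grey sheet-steel box for broken glass, fixed on the table: 330 mm long (its y), 170 mm wide (its x), top deck 90 mm above the table, a 20 mm deep carrying handle on each end. Origin: centre of its underside; z up; the cover opens towards its +y. On the deck two steel rails run along y, 62 to 79 mm either side of the centre line, tops 97.5 mm above the table.
- cover (a joint): Sliding steel cover, 140 x 182 mm, 3 mm thick, its top 94 mm above the table, running between the rails along the box's +y. Value: m slid open, 0 closed to 0.130 at the end stop (opening wholly clear). It slides with about 3 N once the pin is out and stays where left. Along its -y edge a finger lip, 110 mm long, stands 13 mm up.
- plunger (a joint): Spring index plunger carried by the cover: 8 mm steel pin under a black knob. Value: m pulled up, 0 home (pin 7 mm deep in a deck hole, cover locked) to 0.013 (stop). The pin is free above 0.007 and, let go between the holes, rides on the deck there. Spring: 6 N down at home, 11 N at the stop. At the cover's end stop (0.130) the released pin snaps into the second hole.
- knob (a point): Centre of the grip band of the plunger's black round knob: diameter 28 mm, band 13 mm high, knob top 9.5 mm above this point. With the plunger home the point is 127.5 mm above the table, 33.5 mm above the cover's top. It lies on the box's centre line and moves with cover and plunger; z up.
- opening (a point): Centre of the 120 x 120 mm opening in the deck, at deck height (90 mm up), 85 mm from the box's centre towards its -y; axes as the box's. Hidden under the closed cover. The deck is 8 mm thick; the floor inside is 10 mm above the table, with broken glass up to 16 mm high on it.
- open_hole (a point): Middle of the second (open) index hole, at deck height, 138 mm from the box's centre towards its +y; diameter 10.6 mm. The first hole is 130 mm from it towards -y.
- beaker: The chipped beaker: small clear glass beaker, 49 mm across, 44 mm high, about 30 g, standing on the table to the left of the box. Origin: centre of its underside; z up through its mouth.
- bung: Grey rubber bung, 28 mm across, 27 mm high, standing on the table near the beaker; to be left alone. Origin: centre of its underside.
- match_box: Matchbox, 34 x 52 x 14 mm, lying on the table near the beaker; to be left alone. Origin: centre of its underside, y along its length.
Mind the look-alikes: they are no part of the job. Several things look just like the beaker: the one meant starts nearest to the robot's base.

How it is judged (in metres and radians):
On the way:
1. the cover is fully open and the plunger has dropped home into the open hole (value of joint cover above 0.126 m and value of joint plunger below 0.002 m), for 0.2 s.
At the end, for the whole second after the job is handed in: The cover stands at its open stop (cover more than 126 mm open) with the plunger home in the open hole (less than 2 mm up), and the beaker lies at rest, in any attitude, wholly inside the box below its deck (all of step 1 and x of beaker in the frame of glass_box between -0.085 and 0.085 m and y of beaker in the frame of glass_box between -0.165 and 0.165 m and z of beaker in the frame of glass_box below 0.078 m and linear speed of beaker below 0.05 m/s); the robot touches nothing.
It fails at once if the bung is shifted by more than 40 mm (distance of bung from where it was at the start of the episode above 0.04 m).
It fails at once if the matchbox is shifted by more than 40 mm (distance of match_box from where it was at the start of the episode above 0.04 m).
It also fails if it takes over 58 s, if anything falls off the work surface, if the arm or the gripper's body presses on something with over 40 N, if the wrist force passes 120 N, or if a joint passes its speed limit or range.

## Working session

There is one attempt and no reset: what is moved stays moved. The work goes in short steps, Python scripts to look and compute and a tool call to move; the robot and the scene stay as the last step left them, time stands still between calls to the robot, and variables do not carry over. Pictures are saved under pics/ and viewed, at most 10 in all, crops included, and the job is handed in when it is done.

Besides the shell and the picture viewer there is one more tool, called by a JSON object that holds its "name" and its "arguments", one argument or row to a line. arm_command: Moves the arm, as the interface text tells. Its arguments: {"type":"object","properties":{"deltas":{"type":"array"}},"required":["deltas"]}

```bash
mkdir -p pics
cat > h.py <<'E'
import numpy as np, cv2
from station import *
def snap(n,f):
    c=capture(n); cv2.imwrite('pics/'+f,c['pixels']); np.save('pics/'+f+'.npy',{k:v for k,v in c.items()},allow_pickle=True); return c
def load(f): return np.load('pics/'+f+'.npy',allow_pickle=True).item()
def cam(c):
    h=c['pixels'].shape[0]; f=h/2/np.tan(np.radians(c['fovy'])/2)
    R=cv2.Rodrigues(np.array(c['rvec'],float))[0]; t=np.array(c['tvec'],float).ravel()
    return f,R,t
def ray(c,u,v,z):
    f,R,t=cam(c); d=R.T@np.array([(u-c['cx'])/f,(v-c['cy'])/f,1]); o=-R.T@t
    return o+d*(z-o[2])/d[2]
def proj(c,p):
    f,R,t=cam(c); q=R@np.array(p)+t; return f*q[0]/q[2]+c['cx'],f*q[1]/q[2]+c['cy']
E
python3 - <<'E'
from h import *
print(tip_reach if not callable(tip_reach) else tip_reach()); s=sense(); print(s)
a=snap('top','t1.png');b=snap('side','s1.png')
for c in(a,b): print(c['fovy'],c['cx'],c['cy'],-cam(c)[1].T@cam(c)[2])
E
```

```text
0.019
{'time_s': 0.0, 'joints': array([ 7.99609441e+01,  2.20905082e+01,  3.79556854e-01, -2.82513220e-02,
       -6.84104487e+01, -1.48176588e+01]), 'joint_velocities': array([-0.00815142, -0.05863679,  0.02647902,  0.07776845, -0.0225915 ,
        0.02591581]), 'effort': array([-7.12788096e-04, -3.90662920e+01,  1.87399095e+01,  4.21983406e+00,
        1.09519684e-02, -1.91953127e-04]), 'tcp_pos': array([0.26245711, 0.5666063 , 0.24046261]), 'ee_rot': array([[ 9.07285393e-01, -4.20514615e-01, -8.20811972e-04],
       [-4.20515405e-01, -9.07283180e-01, -2.00642399e-03],
       [ 9.90217160e-05,  2.16556325e-03, -9.99997650e-01]]), 'wrist_force': array([ 0.5930427 ,  0.13882535, -0.44079094]), 'moment': array([ 0.00159589, -0.06087799, -0.00859096]), 'gripper_force': 0.0, 'gripper_width': 1.0010906655332037}
53.230403716603945 276.33478700805415 201.10905840462993 [0.46012378 0.09023375 1.20118194]
55.41001501529332 281.85317408400516 215.4947863005289 [0.52956574 0.84406428 0.57760282]
```

View pics/t1.png

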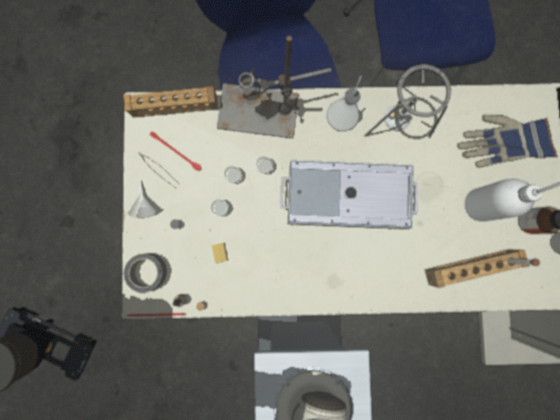

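View pics/s1.png

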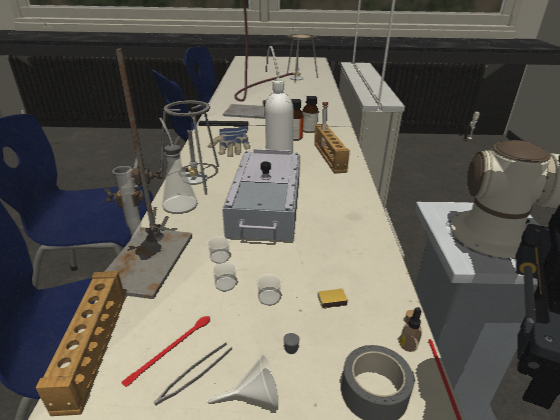

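The top view shows the box with its knob near (351,192) and the open hole at (299,192), so box +y is picture-left. Beakers stand at (221,207), (233,175) and (264,165). The bung is at (177,224) and the matchbox at (220,253). I'll enlarge this region.

Run:
```python
from h import *
c=load('t1.png')
cv2.imwrite('pics/t1z.png',cv2.resize(c['pixels'][150:240,270:430],None,fx=5,fy=5,interpolation=cv2.INTER_CUBIC))
for n,u,v,z in[('knob',351,192,.137),('hole',299,192,.09),('bk1',221,207,.03),('bk2',233,175,.03),('bk3',264,165,.03),('bung',177,224,.02),('mb',220,253,.014)]:
    p=ray(c,u,v,z); print(n,p.round(3),np.hypot(*p[:2]).round(3))
s=load('s1.png')
for n,u,v,z in[('bk1',268.5,302,.0),('knob',265,166,.137),('bung',291,350,0)]: print(n,ray(s,u,v,z).round(3))
```

```text
knob [ 0.579 -0.103  0.137] 0.588
hole [0.588 0.027 0.09 ] 0.588
bk1 [0.557 0.244 0.03 ] 0.608
bk2 [0.647 0.209 0.03 ] 0.68
bk3 [0.674 0.121 0.03 ] 0.684
bung [0.513 0.369 0.02 ] 0.632
mb [0.429 0.25  0.014] 0.496
bk1 [0.556 0.26  0.   ]
knob [ 0.579 -0.083  0.137]
bung [0.511 0.376 0.   ]
```

View pics/t1z.png

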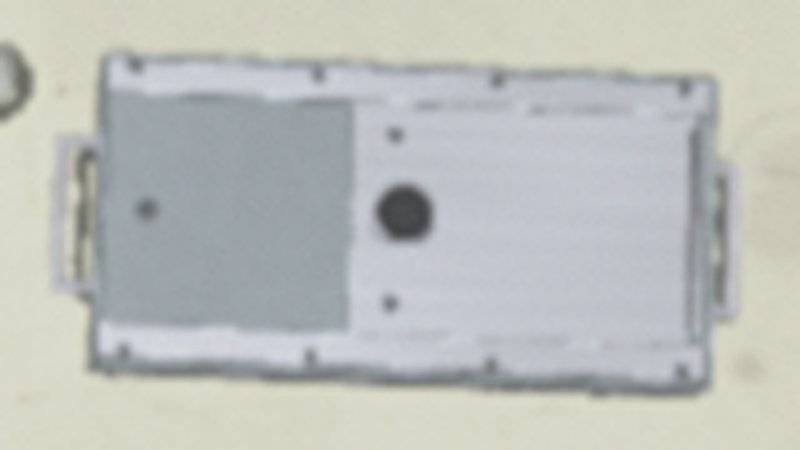

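{"name": "arm_command", "arguments": {
  "deltas": [
    [0,0,0,3.5,2.9,0.2,-1],
    [0,0,0,7,5.8,0.4,-1],
    [0,0,0,10.5,8.7,0.6,-1],
    [0,0,0,14,11.6,0.8,-1],
    [0,0,0,17,14.2,1,-1],
    [0,0,0,20,16.7,1,-1],
    [0,0,0,23,19.2,1,-1],
    [0,0,0,26,21.6,1,-1]
  ]
}}

```text
time_s: 0.77
tcp_pos: [0.4056, 0.264, 0.2313]
ee_rot: [[0.908, -0.42, -0.001], [-0.42, -0.908, -0.0], [-0.0, 0.001, -1.0]]
wrist_force: [0.3, -0.2, -0.4]
gripper_width: 0.995
gripper_force: 0.0
```

{"name": "arm_command", "arguments": {
  "deltas": [
    [0,0,0,3,2.5,0.2,-1],
    [0,0,0,6,5,0.4,-1],
    [0,0,0,9,7.5,0.6,-1],
    [0,0,0,12,10,0.8,-1],
    [0,0,0,15,12.5,1,-1],
    [0,0,0,18,15,1,-1],
    [0,0,0,21,17.5,1,-1],
    [0,0,0,24,20,1,-1]
  ]
}}

```text
time_s: 1.43
tcp_pos: [0.5395, -0.0181, 0.2212]
ee_rot: [[0.907, -0.42, -0.001], [-0.42, -0.907, 0.0], [-0.001, 0.0, -1.0]]
wrist_force: [-0.2, -0.3, 1.1]
gripper_width: 0.999
gripper_force: 0.0
```

Run:
```python
from h import *
c=load('t1.png')
def P(a,b,z): return ray(c,270+(a+.5)/5-.5,150+(b+.5)/5-.5,z)
k=P(404,212,.135);h=P(147,209,.09);print(k,h)
for a,b in[((105,60),(715,80)),((95,370),(708,390))]: 
    d=P(*a,.09)-P(*b,.09); print(P(*a,.09),P(*b,.09),np.degrees(np.arctan2(-d[0],d[1])))
s=sense();print(s['time_s'],s['tcp_pos'],s['ee_rot'].round(4),s['joints'].round(1))
snap('wrist','w1.png')
```

```text
[ 0.57959172 -0.10184023  0.135     ] [0.58930018 0.02713411 0.09      ]
[0.67037473 0.04749777 0.09      ] [ 0.65219666 -0.27963073  0.09      ] -3.180575509277932
[0.50405847 0.05702984 0.09      ] [ 0.48625716 -0.26717101  0.09      ] -3.142856525035471
1.4333 [ 0.53952974 -0.01807343  0.22122741] [[ 9.073e-01 -4.204e-01 -7.000e-04]
 [-4.204e-01 -9.073e-01  0.000e+00]
 [-6.000e-04  3.000e-04 -1.000e+00]] [ 15.3  14.7 -13.3  -0.  -62.   49.9]
```

View pics/w1.png

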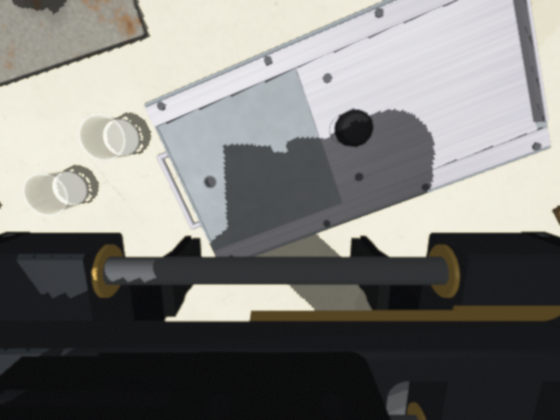

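The wrist view shows the knob at (354,127) and the open hole at (209,182). I'll check both against the top-view estimate.

Run:
```python
from h import *
c=load('w1.png')
print(ray(c,355,126,.135),ray(c,209.5,182,.09))
k=np.array([.579,-.102,.1275]); s=sense(); print((s['ee_rot'].T@(k-s['tcp_pos'])*100).round(2))
```

```text
[ 0.58148624 -0.10248122  0.135     ] [0.58819727 0.02803452 0.09      ]
[6.72 5.57 9.37]
```

{"name": "arm_command", "arguments": {
  "deltas": [
    [0,0,0,2.5,2,0,-1],
    [0,0,0,5,4,0,-1],
    [0,0,0,6.8,5.5,1,-1],
    [0,0,0,6.8,5.5,4,-1],
    [0,0,0,6.8,5.5,7,-1],
    [0,0,0,6.8,5.5,9,-1],
    [0,0,0,6.8,5.5,9.4,-1],
    [0,0,0,6.8,5.5,9.4,-1]
  ]
}}

```text
time_s: 2.15
tcp_pos: [0.5769, -0.0947, 0.1258]
ee_rot: [[0.907, -0.42, -0.004], [-0.42, -0.907, -0.001], [-0.004, 0.002, -1.0]]
wrist_force: [0.5, 0.6, 0.8]
gripper_width: 1.004
gripper_force: 0.0
```

{"name": "arm_command", "arguments": {
  "deltas": [
    [0,0,0,0,0,0,-0.3],
    [0,0,0,0,0,0,0],
    [0,0,0,0,0,0,0.1],
    [0,0,0,0,0,0,0.2],
    [0,0,0,0,0,0,0.2],
    [0,0,0,0,0,0,0.2],
    [0,0,0,0,0,0,0.2]
  ]
}}

```text
time_s: 2.73
tcp_pos: [0.578, -0.0946, 0.1279]
ee_rot: [[0.907, -0.42, 0.001], [-0.42, -0.907, 0.0], [0.0, -0.0, -1.0]]
wrist_force: [-0.1, 0.3, 0.7]
gripper_width: 0.554
gripper_force: 0.0
```

{"name": "arm_command", "arguments": {
  "deltas": [
    [0,0,0,0.3,0.3,0,0],
    [0,0,0,0.5,0.6,0,0],
    [0,0,0,0.5,0.6,0,0.1],
    [0,0,0,0.5,0.6,0,0.2],
    [0,0,0,0.5,0.6,0,0.2]
  ]
}}

```text
time_s: 3.15
tcp_pos: [0.5799, -0.1023, 0.1274]
ee_rot: [[0.907, -0.421, -0.0], [-0.421, -0.907, 0.0], [-0.0, 0.0, -1.0]]
wrist_force: [-0.3, 0.6, -0.9]
gripper_width: 0.423
gripper_force: 0.0
```

Run:
```python
from h import *
s=sense();print(s['tcp_pos'],s['gripper_width'])
c=snap('side','s2.png');cv2.imwrite('pics/s2z.png',cv2.resize(c['pixels'][90:260,190:350],None,fx=3.5,fy=3.5,interpolation=cv2.INTER_CUBIC))
```

```text
[ 0.57988979 -0.10233147  0.12744694] 0.42267800467817906
```

View pics/s2z.png

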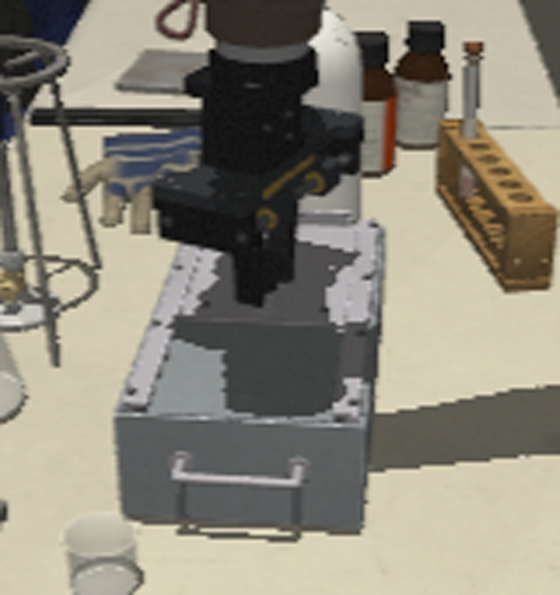

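The side view shows the fingers down around the knob near (250,290) in the crop, clear of the cover. Next I close on it.

{"name": "arm_command", "arguments": {
  "deltas": [
    [0,0,0,0,0,0,0.4],
    [0,0,0,0,0,0,0.6],
    [0,0,0,0,0,0,1],
    [0,0,0,0,0,0,1],
    [0,0,0,0,0,0,1]
  ]
}}

```text
time_s: 3.62
tcp_pos: [0.5797, -0.1022, 0.1275]
ee_rot: [[0.907, -0.42, -0.0], [-0.42, -0.907, -0.0], [-0.0, 0.0, -1.0]]
wrist_force: [-0.4, -0.2, 0.2]
gripper_width: 0.305
gripper_force: 30.0
```

{"name": "arm_command", "arguments": {
  "deltas": [
    [0,0,0,0,0,-0.4,1],
    [0,0,0,0,0,-0.8,1],
    [0,0,0,0,0,-1.05,1],
    [0,0,0,0,0,-1.05,1]
  ]
}}

```text
time_s: 3.95
tcp_pos: [0.5796, -0.1021, 0.1373]
ee_rot: [[0.907, -0.421, -0.001], [-0.421, -0.907, 0.0], [-0.001, 0.0, -1.0]]
wrist_force: [1.8, -2.1, -10.5]
gripper_width: 0.302
gripper_force: 30.0
```

{"name": "arm_command", "arguments": {
  "deltas": [
    [0,0,0,-0.4,-1.0,0,1],
    [0,0,0,-1.0,-2.5,0,1],
    [0,0,0,-1.6,-4.0,0,1],
    [0,0,0,-2.2,-5.5,0,1],
    [0,0,0,-2.8,-7.0,0,1],
    [0,0,0,-3.4,-8.5,0,1],
    [0,0,0,-4.0,-10.0,0,1],
    [0,0,0,-4.4,-11.1,0,1]
  ]
}}

```text
time_s: 4.62
tcp_pos: [0.5871, 0.018, 0.1375]
ee_rot: [[0.908, -0.42, 0.0], [-0.42, -0.908, -0.0], [0.001, 0.0, -1.0]]
wrist_force: [5.3, -3.7, -10.1]
gripper_width: 0.307
gripper_force: 30.0
```

{"name": "arm_command", "arguments": {
  "deltas": [
    [0,0,0,-0.15,-0.4,0,1],
    [0,0,0,-0.3,-0.8,0,1],
    [0,0,0,-0.4,-1.0,0,1],
    [0,0,0,-0.4,-1.0,0,1]
  ]
}}

```text
time_s: 4.95
tcp_pos: [0.5876, 0.0272, 0.1378]
ee_rot: [[0.907, -0.42, 0.0], [-0.42, -0.907, -0.001], [0.001, 0.001, -1.0]]
wrist_force: [4.6, -3.3, -9.3]
gripper_width: 0.305
gripper_force: 30.0
```

{"name": "arm_command", "arguments": {
  "deltas": [
    [0,0,0,-0.04,-0.1,0,1],
    [0,0,0,-0.08,-0.2,0,1],
    [0,0,0,-0.08,-0.2,0,1]
  ]
}}

```text
time_s: 5.2
tcp_pos: [0.5876, 0.0275, 0.138]
ee_rot: [[0.907, -0.421, -0.0], [-0.421, -0.907, -0.003], [0.001, 0.003, -1.0]]
wrist_force: [6.4, -9.7, -9.7]
gripper_width: 0.309
gripper_force: 30.0
```

{"name": "arm_command", "arguments": {
  "deltas": [
    [0,0,0,0.02,0.1,0.3,1],
    [0,0,0,0.02,0.1,0.7,1],
    [0,0,0,0.02,0.1,1.05,1],
    [0,0,0,0.02,0.1,1.05,1]
  ]
}}

```text
time_s: 5.53
tcp_pos: [0.5876, 0.0273, 0.1279]
ee_rot: [[0.907, -0.421, 0.001], [-0.421, -0.907, -0.002], [0.001, 0.001, -1.0]]
wrist_force: [5.0, -5.3, -6.4]
gripper_width: 0.307
gripper_force: 30.0
```

The plunger is down at home height. I release it and rise, then look.

{"name": "arm_command", "arguments": {
  "deltas": [
    [0,0,0,0,0,0,0.4],
    [0,0,0,0,0,0,0],
    [0,0,0,0,0,0,-0.2],
    [0,0,0,0,0,0,-0.2],
    [0,0,0,0,0,-3,-0.3],
    [0,0,0,0,0,-6,-0.5],
    [0,0,0,0,0,-9,-1],
    [0,0,0,0,0,-9,-1]
  ]
}}

```text
time_s: 6.2
tcp_pos: [0.5908, 0.0296, 0.2259]
ee_rot: [[0.908, -0.419, 0.015], [-0.419, -0.908, 0.002], [0.012, -0.008, -1.0]]
wrist_force: [1.2, -0.6, 1.5]
gripper_width: 0.747
gripper_force: 0.0
```

{"name": "arm_command", "arguments": {
  "deltas": [
    [0,0,0,-2,-3,0,-1],
    [0,0,0,-4,-6,0,-1],
    [0,0,0,-6,-9,0,-1],
    [0,0,0,-8,-12,0,-1],
    [0,0,0,-10,-15,0,-1],
    [0,0,0,-11,-17,0,-1],
    [0,0,0,-11,-17,0,-1]
  ]
}}

```text
time_s: 6.78
tcp_pos: [0.5584, 0.2338, 0.2184]
ee_rot: [[0.91, -0.416, 0.002], [-0.416, -0.91, 0.002], [0.001, -0.002, -1.0]]
wrist_force: [1.3, -0.7, -0.4]
gripper_width: 0.996
gripper_force: 0.0
```

Run:
```python
from h import *
s=sense();print(s['tcp_pos'],s['joints'].round(1))
t=snap('top','t2.png');w=snap('wrist','w2.png')
a=cv2.resize(t['pixels'][140:260,190:430],(800,400),interpolation=cv2.INTER_CUBIC)
b=cv2.resize(w['pixels'],(266,200));sd=cv2.resize(snap('side','s3.png')['pixels'][110:320,190:350],None,fx=.95,fy=.95)
o=np.zeros((600,800,3),np.uint8);o[:400]=a;o[400:,:266]=b;o[400:400+sd.shape[0],300:300+sd.shape[1]]=sd
cv2.imwrite('pics/m2.png',o)
```

```text
[0.55841425 0.23379822 0.21835787] [ 38.   21.   -4.5  -0.  -64.3  27.4]
```

View pics/m2.png

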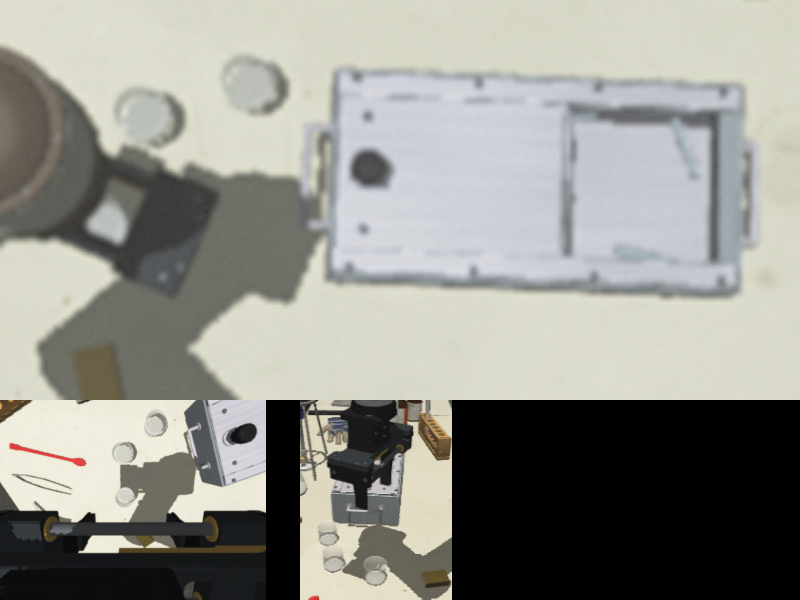

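View pics/w2.png

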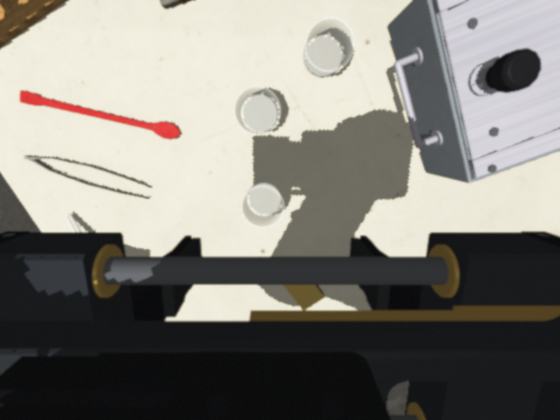

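The top view shows the cover fully open with the knob at the open hole and the opening clear. In the wrist view the target beaker's rim is about (264,204) and its floor (266,201).

Run:
```python
from h import *
w=load('w2.png'); t1=load('t1.png')
print(ray(w,264,204,.044),ray(w,266,201,.003),ray(t1,221,207.5,.044),proj(w,[.556,.247,.044]))
s=sense();print(s['tcp_pos'])
k=load('w2.png');print('knob',ray(k,521,69,.137))
for p in([.557,.247,.028],[.556,.252,.028]): print((s['ee_rot'].T@(np.array(p)-s['tcp_pos'])*100).round(2))
```

```text
[0.55846638 0.24663227 0.044     ] [0.55311161 0.24821301 0.003     ] [0.55459128 0.24171485 0.044     ] (np.float64(264.6522185815812), np.float64(206.11466776102833))
[0.55848628 0.22943619 0.21800318]
knob [0.58850791 0.0299942  0.137     ]
[-0.87 -1.53 19.  ]
[-1.17 -1.94 19.  ]
```

{"name": "arm_command", "arguments": {
  "deltas": [
    [0,0,0,-0.9,-1.5,2,-1],
    [0,0,0,-0.9,-1.5,5,-1],
    [0,0,0,-0.9,-1.5,8,-1],
    [0,0,0,-0.9,-1.5,11,-1],
    [0,0,0,-0.9,-1.5,12,-1],
    [0,0,0,-0.9,-1.5,12,-1]
  ]
}}

```text
time_s: 7.43
tcp_pos: [0.5556, 0.2445, 0.0949]
ee_rot: [[0.907, -0.422, -0.005], [-0.422, -0.907, -0.004], [-0.003, 0.006, -1.0]]
wrist_force: [-0.7, 0.7, 0.7]
gripper_width: 1.0
gripper_force: 0.0
```

Run:
```python
from h import *
w=snap('wrist','w3.png');s=sense()
cv2.imwrite('pics/w3s.png',np.hstack([w['pixels'][100:420,140:460],snap('side','s4.png')['pixels'][100:420,150:470]]))
print(s['tcp_pos'])
for p in([.557,.247,.028],): print((s['ee_rot'].T@(np.array(p)-s['tcp_pos'])*100).round(2))
```

```text
[0.55705718 0.24564136 0.09729855]
[-0.06 -0.13  6.93]
```

View pics/w3s.png

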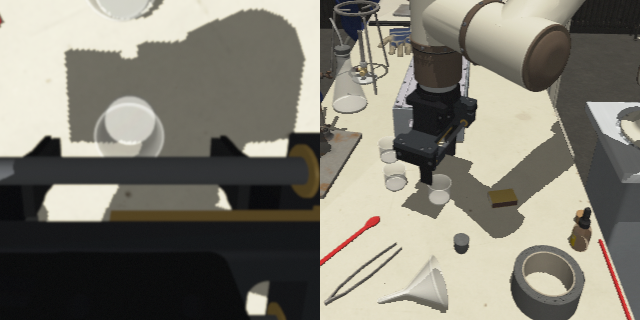

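Run:
```python
from h import *
w=load('w3.png');s=sense()
p=ray(w,269,231,.044);print(p,ray(w,235,231,.044),ray(w,303,231,.044),ray(w,270,220,.003))
p[2]=.028;print((s['ee_rot'].T@(p-s['tcp_pos'])*100).round(2))
```

```text
[0.56007584 0.24766374 0.044     ] [0.57003512 0.26888512 0.044     ] [0.55010634 0.22642059 0.044     ] [0.55641867 0.24922967 0.003     ]
[ 0.13 -0.18  7.09]
```

{"name": "arm_command", "arguments": {
  "deltas": [
    [0,0,0,0,-0.2,2,-1],
    [0,0,0,0,-0.2,4.5,-1],
    [0,0,0,0,-0.2,6.5,-1],
    [0,0,0,0,-0.2,7,-1],
    [0,0,0,0,-0.2,7,-0.5],
    [0,0,0,0,-0.2,7,-0.1],
    [0,0,0,0,-0.2,7,0.1],
    [0,0,0,0,-0.2,7,0.2]
  ]
}}

```text
time_s: 8.2
tcp_pos: [0.5588, 0.2494, 0.0296]
ee_rot: [[0.907, -0.42, 0.003], [-0.42, -0.907, 0.002], [0.002, -0.003, -1.0]]
wrist_force: [0.4, 0.1, 0.1]
gripper_width: 0.782
gripper_force: 0.0
```

{"name": "arm_command", "arguments": {
  "deltas": [
    [0,0,0,0,0,0,0.2],
    [0,0,0,0,0,0,0.2],
    [0,0,0,0,0,0,0.2],
    [0,0,0,0,0,0,0.2]
  ]
}}

```text
time_s: 8.53
tcp_pos: [0.5579, 0.2487, 0.028]
ee_rot: [[0.907, -0.42, 0.0], [-0.42, -0.907, 0.0], [0.0, -0.0, -1.0]]
wrist_force: [-1.2, -0.6, 2.9]
gripper_width: 0.533
gripper_force: 29.8
```

{"name": "arm_command", "arguments": {
  "deltas": [
    [0,0,0,0,0,-1,1],
    [0,0,0,0,0,-3,1],
    [0,0,0,0,0,-6,1],
    [0,0,0,0,0,-9,1],
    [0,0,0,0,0,-12,1],
    [0,0,0,0,0,-15,1],
    [0,0,0,0,0,-18,1],
    [0,0,0,0,0,-18,1]
  ]
}}

```text
time_s: 9.2
tcp_pos: [0.5609, 0.2502, 0.2158]
ee_rot: [[0.908, -0.419, 0.013], [-0.419, -0.908, 0.007], [0.009, -0.011, -1.0]]
wrist_force: [1.3, 1.1, 0.7]
gripper_width: 0.531
gripper_force: 29.8
```

Run:
```python
from h import *
s=sense();print(s['tcp_pos'],s['gripper_width'],s['gripper_force'],s['wrist_force'])
# box yaw: knob closed (.580,-.102) -> open (.588,.0275); opening centre = knob closed -93 mm along box y
y=np.array([.0575,.998]);o=np.array([.580,-.102])-.093*y
print(o,(s['ee_rot'].T@(np.r_[o,.22]-s['tcp_pos'])*100).round(2))
t=load('t2.png')
def P(a,b,z): return ray(t,190+a*.3,140+b*.3,z)
print('opening edges',P(718,185,.09),P(568,185,.1),P(640,105,.09),P(640,265,.09))
```

```text
[0.56087412 0.25023914 0.21583649] 0.5307955616350118 29.823458001483232 [1.2647199  1.09154154 0.71969327]
[ 0.5746525 -0.194814 ] [19.91 39.82 -0.7 ]
opening edges [ 0.5719812  -0.25618706  0.09      ] [ 0.57362253 -0.13420064  0.1       ] [ 0.63802556 -0.19678141  0.09      ] [ 0.50940938 -0.19087994  0.09      ]
```

{"name": "arm_command", "arguments": {
  "deltas": [
    [0,0,0,1,2,0,1],
    [0,0,0,2.5,5,0,1],
    [0,0,0,4,8,0,1],
    [0,0,0,5.5,11,0,1],
    [0,0,0,7,14,0,1],
    [0,0,0,8.5,17,0,1],
    [0,0,0,10,20,0,1],
    [0,0,0,11.5,23,0,1]
  ]
}}

```text
time_s: 9.87
tcp_pos: [0.565, -0.01, 0.2081]
ee_rot: [[0.907, -0.42, 0.0], [-0.42, -0.907, 0.0], [0.0, -0.0, -1.0]]
wrist_force: [1.0, 0.3, 0.3]
gripper_width: 0.534
gripper_force: 29.8
```

{"name": "arm_command", "arguments": {
  "deltas": [
    [0,0,0,1.5,3,0,1],
    [0,0,0,3,6,0,1],
    [0,0,0,4.5,9,0,1],
    [0,0,0,6,12,0,1],
    [0,0,0,7,14,0,1],
    [0,0,0,8,16,0,1],
    [0,0,0,8.3,16.6,0,1],
    [0,0,0,8.3,16.6,0,1]
  ]
}}

```text
time_s: 10.53
tcp_pos: [0.5706, -0.1954, 0.2075]
ee_rot: [[0.906, -0.423, -0.0], [-0.423, -0.906, -0.0], [-0.0, 0.0, -1.0]]
wrist_force: [-0.7, -0.1, -0.8]
gripper_width: 0.534
gripper_force: 29.8
```

{"name": "arm_command", "arguments": {
  "deltas": [
    [0,0,0,0,0,0,1],
    [0,0,0,0,0,0,1]
  ]
}}

```text
time_s: 10.7
tcp_pos: [0.5709, -0.1929, 0.2077]
ee_rot: [[0.908, -0.419, 0.0], [-0.419, -0.908, 0.0], [-0.0, -0.0, -1.0]]
wrist_force: [0.2, 0.6, -0.4]
gripper_width: 0.533
gripper_force: 29.8
```

Run:
```python
from h import *
s=sense();print(s['tcp_pos'],(s['ee_rot'].T@(np.array([.574,-.195,.068])-s['tcp_pos'])*100).round(2),s['gripper_width'])
```

```text
[ 0.57090106 -0.19294958  0.20767427] [ 0.37  0.06 13.97] 0.5330702700942858
```

{"name": "arm_command", "arguments": {
  "deltas": [
    [0,0,0,0.4,0.1,2,1],
    [0,0,0,0.4,0.1,5,1],
    [0,0,0,0.4,0.1,8,1],
    [0,0,0,0.4,0.1,10.5,1],
    [0,0,0,0.4,0.1,12.5,1],
    [0,0,0,0.4,0.1,13.5,1],
    [0,0,0,0.4,0.1,14,1],
    [0,0,0,0.4,0.1,14,1]
  ]
}}

```text
time_s: 11.37
tcp_pos: [0.5742, -0.1957, 0.0671]
ee_rot: [[0.908, -0.419, -0.001], [-0.419, -0.908, -0.0], [-0.001, 0.0, -1.0]]
wrist_force: [-0.1, 0.1, -0.2]
gripper_width: 0.533
gripper_force: 29.8
```

{"name": "arm_command", "arguments": {
  "deltas": [
    [0,0,0,0,0,0,1],
    [0,0,0,0,0,0,-0.2],
    [0,0,0,0,0,0,-0.3],
    [0,0,0,0,0,0,-0.3],
    [0,0,0,0,0,0,-0.3],
    [0,0,0,0,0,0,-0.3]
  ]
}}

```text
time_s: 11.87
tcp_pos: [0.5743, -0.1965, 0.0681]
ee_rot: [[0.907, -0.42, 0.001], [-0.42, -0.907, -0.0], [0.001, -0.0, -1.0]]
wrist_force: [-0.2, -0.3, 0.6]
gripper_width: 0.642
gripper_force: 0.0
```

Released. I rise straight up, back off towards the robot's left and look.

{"name": "arm_command", "arguments": {
  "deltas": [
    [0,0,0,0,0,-1,-0.3],
    [0,0,0,0,0,-3,-0.3],
    [0,0,0,0,0,-6,-0.3],
    [0,0,0,0,0,-9,-0.3],
    [0,0,0,0,0,-12,-0.3],
    [0,0,0,0,0,-15,-0.3],
    [0,0,0,0,0,-17,-0.3],
    [0,0,0,0,0,-17,-0.3]
  ]
}}

```text
time_s: 12.53
tcp_pos: [0.5766, -0.1973, 0.2445]
ee_rot: [[0.908, -0.42, 0.012], [-0.42, -0.908, -0.003], [0.012, -0.002, -1.0]]
wrist_force: [0.9, -1.1, -0.2]
gripper_width: 0.649
gripper_force: 0.0
```

{"name": "arm_command", "arguments": {
  "deltas": [
    [0,0,0,-3,0,0,-0.3],
    [0,0,0,-6,0,0,-0.3],
    [0,0,0,-9,0,0,-0.3],
    [0,0,0,-12,0,0,-0.3],
    [0,0,0,-14,0,0,-0.3],
    [0,0,0,-14,0,0,-0.3],
    [0,0,0,-14,0,0,-0.3],
    [0,0,0,-14,0,0,-0.3]
  ]
}}

```text
time_s: 13.2
tcp_pos: [0.4477, -0.1377, 0.238]
ee_rot: [[0.907, -0.42, 0.001], [-0.42, -0.907, -0.0], [0.001, -0.0, -1.0]]
wrist_force: [0.2, -0.5, -0.3]
gripper_width: 0.652
gripper_force: 0.0
```

Run:
```python
from h import *
t=snap('top','t3.png');w=snap('wrist','w4.png');s=snap('side','s5.png')
o=np.zeros((600,800,3),np.uint8)
o[:300,:400]=cv2.resize(w['pixels'],(400,300));o[:300,400:]=cv2.resize(t['pixels'][130:265,200:380+50],(400,300))
z=cv2.resize(s['pixels'][130:250,210:370],(400,300),interpolation=cv2.INTER_CUBIC);o[300:,:400]=z
o[300:,400:]=cv2.resize(s['pixels'],(400,300))
cv2.imwrite('pics/m3.png',o); st=sense(); print(st['tcp_pos'],st['time_s'])
```

```text
[ 0.44786174 -0.13786947  0.23733558] 13.35
```

View pics/m3.png

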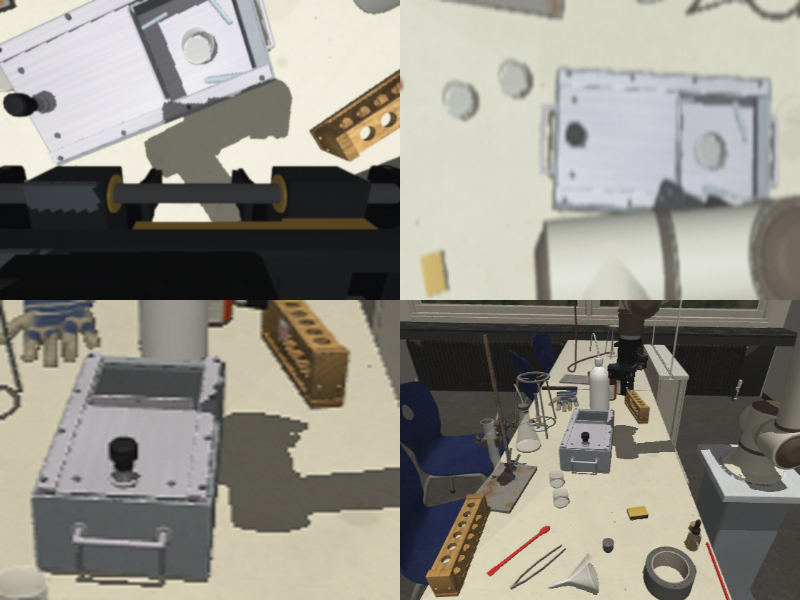

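The beaker stands upright inside the opening, and the bung and matchbox are where they were. I'll check the knob's height in the side view before handing in.

Run:
```python
from h import *
s=load('s5.png')
for z in(.137,.144): print(z,proj(s,[.588,.0275,z]))
g=s['pixels'].sum(2); print(g[175:205,259])
```

```text
0.137 (np.float64(258.86101253001846), np.float64(186.50124967965183))
0.144 (np.float64(258.8135093926038), np.float64(183.82088427104065))
[534 534 538 537 537 535 537 537 531 423 112 112 111 103 142 112  75  81
  82  74  62  78  70 120 250 298 294 314 513 332]
```

```bash
python3 -c "
from station import *
print(finish_job())"
```

```text
the job is handed in; nothing more can be done
None
```

I handed the job in at about 13 s with the cover at its open stop, the plunger at home height in the second hole, the chipped beaker standing inside the box, and the bung and matchbox not moved; no verdict came back.

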